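# Snap a motorcycle side stand over centre and prove its stop

## Task

The motorcycle side stand bolted to the plywood board has just had its spring fitted: try it out. With the closed fingers, push the leg steadily (no gripping, no flicking) away from where it rests, round past the spring's dead centre, and let the spring snap it over to the other side by itself. Then lean on the leg near its foot, in the same direction, to take up the springy play until it bears on its solid stop, hold a steady push of about 15 N there for one to two seconds (never push with more than 30 N), and back away, leaving the leg swung out and the spanner, tin and cup where they are.

Things in the scene. Friction and masses are not known exactly. Their poses are not given: they have to be found in the camera images.
- board: Plywood jig board lying fixed on the bench, 440 x 440 x 12 mm. Origin: centre of its underside; z up.
- stand: Grey base plate 125 x 120 x 6 mm bolted on the board under the leg's pivot, with a coil spring (within 75 mm of the pivot, up to 80 mm above the board) from a post to the leg. Origin: on the pivot axis, on the board's top; z up. The leg sweeps the -x side of this frame, from the +y to the -y side; at dead centre it points along -x.
- leg: Dark steel bar, level, 16 mm wide, 22 mm high, with an upright foot plate (7 mm thick, 44 wide, 34 high) 204 mm from the pivot. Origin: on the vertical pivot axis at the bar's mid height, 57 mm above the bench (34 mm of free air between bar and board); x along the bar to the foot, z up. It swings anticlockwise seen from above: push on its -y flank.
- leg_push (a point): On the bar's centre line, 165 mm from the pivot, mid height: push on the flank here (8 mm to -y). It takes up to 6 N. The leg starts 0.9 rad before dead centre, snaps over from 0.1 rad past it and settles 0.85 to 1.1 rad past it. The spring then gives 0.15 N per mm here until, 2 to 31 mm on (differs each time), the leg meets a solid stop pin.
- spanner: Loose steel spanner, 150 mm long, lying on the board on the far side of the stand. Leave alone.
- tin: Loose metal tin, 60 mm across, 70 mm high, standing on the board. Leave alone.
- cup: Loose small steel bowl, 60 mm across, 40 mm high, standing on the board. Leave alone.

How it is judged:
By the outcome, as a careful person would: the job done as asked, in the order asked, and still so for the second after the job is handed in, with the robot touching nothing.
It also fails if it takes over 72 s, if anything falls off the work surface, if the arm or the gripper's body presses on something with over 40 N, if the wrist force passes 120 N, or if a joint passes its speed limit or range.

## Robot

A 6-joint arm with a two-finger parallel gripper is mounted at the origin on the work surface. World frame = base frame: x ahead of the robot, y to its left, z up, the work surface at z = 0. Lengths are in m, angles in degrees, forces in N, time in s.
With the tool pointing down it reaches from about 0.375 to 0.75 m from the base axis. Payload 9 kg.
Tool frame: the origin (TCP) lies where the fingers leave the gripper's body, on its centre line; the fingertips stand 73 mm ahead of it and the grasp point (between the pads) lies 54 mm ahead of it (robot.tip_reach is the distance from the TCP to the fingertips, in m); z points along the fingers, y is the line along which they close (so a half turn about z gives the same grasp; the last joint's range is limited). The gripper opens to 85 mm and grips with 20 to 120 N. Pads are 22 mm wide; open, the fingers measure 114 mm over their backs; the gripper's body (76 mm by 85 mm) begins 54 mm behind the grasp point. The pads swing forward as they close: fully open they stand 13 mm farther back than shut.
Start: joints at [59.318, 5.964, 5.575, 89.605, 0, 77.527], TCP at [0.187, 0.57, 0.304] pointing down, gripper open.
Joint ranges: [-171.21, 171.21], [-48.23, 106.86], [-62.78, 66.21], [-105.2, 120.99], [-86.42, 89.51], [-180, 180]. Speed limits (degrees/s): [127.2, 127.2, 147.25, 180, 180, 180].

## Interface

Orientations are given as [roll, pitch, yaw] about the fixed x, y, z axes, in that order (R = Rz(yaw) Ry(pitch) Rx(roll)).
In Python, from plant import robot gives the robot as it stands. Calls block until the motion is done:
- robot.move_pose(position, orientation): joint-space move of the TCP to a pose.
- robot.line_to(position, vel=0.15, rotation=None, guard=None): straight line of the TCP; rotation=None keeps the orientation; vel is the mean speed in m/s. With guard (N) it stops when the force on the tool has changed by that much, and returns True; else False.
- robot.goto_joints(angles): joint-space move.
- robot.set_gripper(opening): finger opening in m; the grip force is fixed at half the most; returns when the fingers have stopped.
- robot.pause(seconds).
- robot.ik(position, orientation): joint angles nearest the present ones, or None.
- robot.observe(): the state.
- robot.grab_frame(name): name is "side" or "top" or "wrist"; returns the picture (384x512x3 uint8, blue, green, red); there is no depth.
- robot.get_calibration(name): a dict with "vertical_fov" (degrees; the focal length in pixels is half the picture's height over the tangent of half this angle, whatever the lens; pixels are square), "cx", "cy" (the principal point, pixels), "rvec" (rotation vector, rad) and "tvec" (3), from world to camera coordinates, as OpenCV has them. Camera axes: x right, y down, z forward; pixel columns grow to the right and rows downward; lengths in m; the calibration is good to about 2 mm. The wrist camera is an equidistant fisheye: a pixel r from the principal point sees the ray r / f radians off the axis. A picture is of the moment at which its call begins: read the wrist's pose just before it. get_calibration takes no time and is no camera call; for the wrist camera it gives the pose at the moment of the call.
A pose or a line that the arm cannot do raises robot.IKError and nothing moves.
- robot.job_done(): hands the job in; it is judged then, once.
The state is a dict: "time": time; "q": joint angles; "qvel": joint speeds; "joint_torque": joint torques, N m; "tool_pos": TCP position; "tcp_rot": TCP orientation; "ft_force": force on the tool from outside, world axes, zero at the start; "torque": the same for the moment, N m; "gripper_width": finger opening in m; "gripper_force": force on a finger pad.
Only numpy, scipy, OpenCV 4.12 (cv2) and the standard library are available. Lean on these libraries where they do the work, as an engineer would, in place of code of your own. Each camera call takes 0.05 s, during which the arm holds its last target. There are 200 camera calls.

## Working session

There is one attempt and no reset: what is moved stays moved. The work goes in short steps, each a Python script; the robot and the scene stay as the last script left them, time stands still between calls to the robot, and variables do not carry over. Pictures are saved under pics/ and viewed, at most 10 in all, crops included, and the job is handed in when it is done.

```bash
ls; mkdir -p pics
python3 - <<'E'
from plant import robot
import cv2
for n in("top","side"):
    cv2.imwrite(f"pics/{n}0.png",robot.grab_frame(n)); print(n,robot.get_calibration(n))
o=robot.observe();print(o["time"],o["tool_pos"],o["tcp_rot"],o["ft_force"],robot.tip_reach)
E
```

```text
pics
top {'vertical_fov': 50.42477196647388, 'cx': 253.67090147179513, 'cy': 192.57556150332138, 'rvec': array([ 2.1223189 , -2.12907767,  0.13475313]), 'tvec': array([0.03664128, 0.64767978, 0.79473061])}
side {'vertical_fov': 49.104311730732064, 'cx': 248.75165624203456, 'cy': 181.47088295233306, 'rvec': array([ 0.86479288, -2.39132758,  1.26993805]), 'tvec': array([0.52462304, 0.28397203, 0.4775378 ])}
0.1 [0.18739484 0.56976661 0.30319274] [-1.79933974e+02 -1.46141563e-02  1.61788653e+02] [-0.57264056  0.32079648 -0.53296598] 0.0726
```

View pics/top0.png

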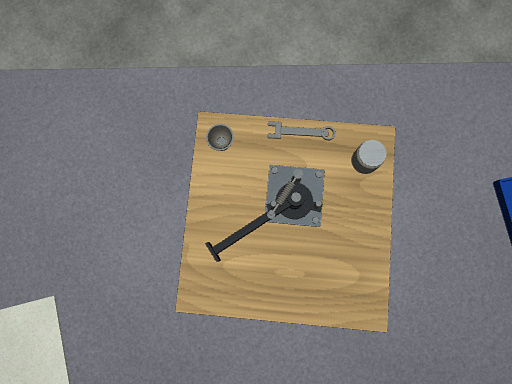

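View pics/side0.png

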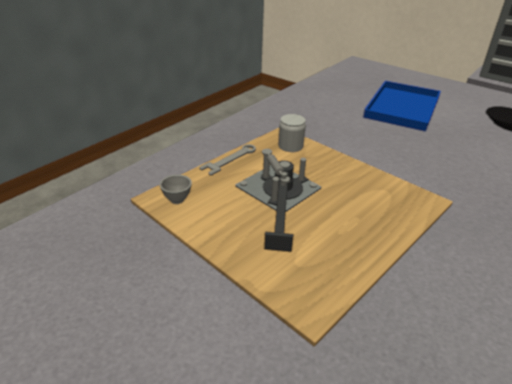

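The top view shows the board with corners at (198,112), (395,126), (387,331) and (177,312), the pivot near (295,198) and the foot near (213,251). The cup is at (220,137), the tin at (371,154) and the spanner at (300,131). The leg sweeps through the lower side of the picture, from left to right.

```bash
cat > h.py <<'E'
import numpy as np, cv2
from plant import robot
def ray(name,uv):
    c=robot.get_calibration(name); R=cv2.Rodrigues(c["rvec"])[0]
    f=192/np.tan(np.radians(c["vertical_fov"]/2))
    d=R.T@np.array([(uv[0]-c["cx"])/f,(uv[1]-c["cy"])/f,1.]); return -R.T@c["tvec"],d
def pt(name,uv,z):
    o,d=ray(name,uv); return o+d*(z-o[2])/d[2]
E
python3 - <<'E'
from h import *
np.set_printoptions(precision=4,suppress=True)
im=cv2.imread("pics/top0.png")
hsv=cv2.cvtColor(im,cv2.COLOR_BGR2HSV)
m=((hsv[...,1]>75)&(hsv[...,0]<30)).astype(np.uint8)*255
m=cv2.morphologyEx(m,cv2.MORPH_CLOSE,np.ones((5,5)))
c=max(cv2.findContours(m,cv2.RETR_EXTERNAL,cv2.CHAIN_APPROX_NONE)[0],key=cv2.contourArea)
r=cv2.approxPolyDP(cv2.convexHull(c),10,True)[:,0]
P=np.array([pt("top",p,.012) for p in r]);print(r.tolist());print(P, np.linalg.norm(P-np.roll(P,1,0),axis=1),P.mean(0))
# dark leg, away from the base plate
d=((im.max(2)<62)*255).astype(np.uint8)
d[:, 268:]=0; d[:, :190]=0; d[:200]=0; d[300:]=0
n,l,s,ce=cv2.connectedComponentsWithStats(d); k=1+s[1:,4].argmax(); print(s[k],ce[k])
ys,xs=np.where(l==k); b=xs>224
L=cv2.fitLine(np.c_[xs[b],ys[b]].astype(np.float32),cv2.DIST_L2,0,.01,.01).ravel();print("line",L)
fp=np.c_[xs[~b],ys[~b]].mean(0)
A=pt("top",L[2:]+L[:2]*30,.064);B=pt("top",L[2:]-L[:2]*30,.064)
print("leg pts",A,B,"foot",fp,pt("top",fp,.074))
for p in [(295,198),(297,197)]: print("piv",pt("top",p,.07))
for nme,p,z in[("cup",(220,137),.04),("tin",(371,153),.082),("spn",(300,131),.015)]:print(nme,pt("top",p,z))
cv2.imwrite("pics/crop0.png",cv2.resize(im[150:275,190:345],None,fx=5,fy=4.8,interpolation=cv2.INTER_CUBIC)[:600,:800])
E
```

```text
[[198, 112], [394, 126], [386, 331], [175, 310]]
[[ 0.8385  0.1611  0.012 ]
 [ 0.801  -0.2741  0.012 ]
 [ 0.3662 -0.2345  0.012 ]
 [ 0.4065  0.2005  0.012 ]] [0.4339 0.4369 0.4366 0.4368] [ 0.6031 -0.0367  0.012 ]
[206 212  62  49 585] [236.2838 235.8222]
line [  0.8295  -0.5585 245.5686 229.8803]
leg pts [0.6035 0.0002 0.064 ] [0.5363 0.1005 0.064 ] foot [216.0489 248.7717] [0.5319 0.1086 0.074 ]
piv [ 0.6333 -0.0494  0.07  ]
piv [ 0.6353 -0.0535  0.07  ]
cup [0.7713 0.1074 0.04  ]
tin [ 0.7223 -0.2026  0.082 ]
spn [ 0.7908 -0.0669  0.015 ]
```

View pics/crop0.png

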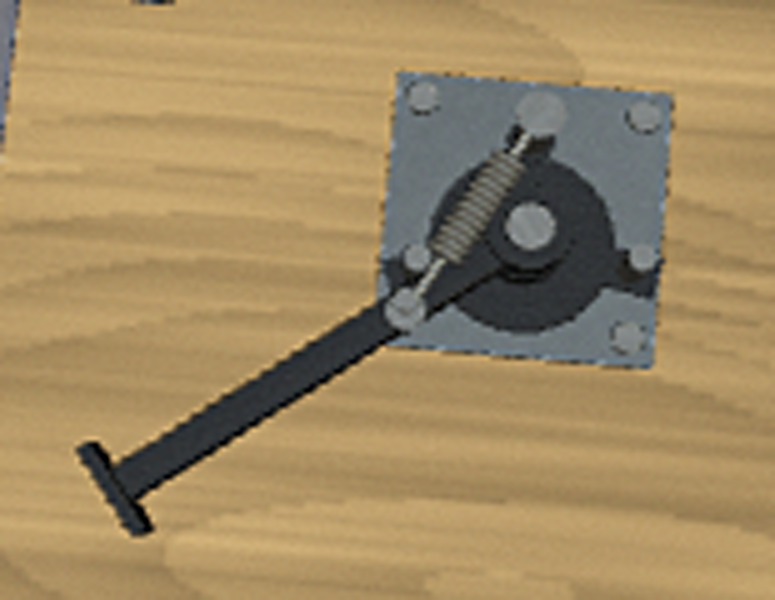

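The crop shows the pivot cap at full-picture (296,197) and the foot centre at (213,252), with the leg 0.9 rad before dead centre as stated. I'll close the fingers, go to the far-left flank and make gentle contact.

```bash
cat >> h.py <<'E'
np.set_printoptions(precision=4,suppress=True)
L=np.array([0.0672,-0.1003]);L/=np.hypot(*L)
foot=pt("top",(212.8,251.7),.074)[:2]
piv=(foot+.204*L+pt("top",(296.4,196.9),.075)[:2])/2
th0=np.degrees(np.arctan2(-L[1]+0,-L[0])) if False else np.degrees(np.arctan2(*(foot-piv)[::-1]))
ZT=.038+robot.tip_reach
def pose(th,gap=0,r=.165,z=ZT):
    "TCP pose with finger face `gap` m short of the flank of a leg at angle th (deg)"
    a=np.radians(th); e=np.array([np.cos(a),np.sin(a)]); t=np.array([-e[1],e[0]])
    p=piv+r*e-t*(.008+.011+gap)
    return [p[0],p[1],z],[180,0,th-90]
def tang(th):
    a=np.radians(th); return np.array([-np.sin(a),np.cos(a),0])
def theta(pos,r=.165):
    "leg angle if the finger face touches it (finger rotated with the leg)"
    d=np.array(pos[:2])-piv; return np.degrees(np.arctan2(d[1],d[0]))%360+np.degrees(np.arctan2(.019,r))
E
python3 - <<'E'
from h import *
print("foot",foot,"piv",piv,foot+.204*L,"th0",th0,np.hypot(*(foot-piv)))
robot.set_gripper(0)
p,o=pose(th0,.03,z=.25); robot.move_pose(p,o)
p,o=pose(th0,.03); robot.line_to(p,.12)
robot.pause(.3); s=robot.observe(); f0=s["ft_force"]; print(s["time"],s["tool_pos"],s["tcp_rot"],s["q"],f0)
p,o=pose(th0,-.015); hit=robot.line_to(p,.03,guard=1.5)
s=robot.observe(); print(hit,s["tool_pos"],s["ft_force"]-f0,(s["ft_force"]-f0)@tang(th0),"theta",theta(s["tool_pos"]),s["time"])
cv2.imwrite("pics/top1.png",robot.grab_frame("top"))
np.save("f0.npy",f0)
E
```

```text
foot [0.5262 0.1149] piv [ 0.6373 -0.0532] [ 0.6397 -0.0545] th0 123.44852156989009 0.20154668863682132
4.6583 [0.5874 0.1114 0.111 ] [179.9823  -0.0261  33.4491] [ -1.7789   8.8065 -11.5754  69.5866   0.0006 144.772 ] [ 0.0681  0.8876 -0.2223]
True [0.5609 0.0943 0.1104] [ 1.9459 -0.7292  1.8536] -1.2216829393853668 theta 123.93034604755003 5.6583
```

View pics/top1.png

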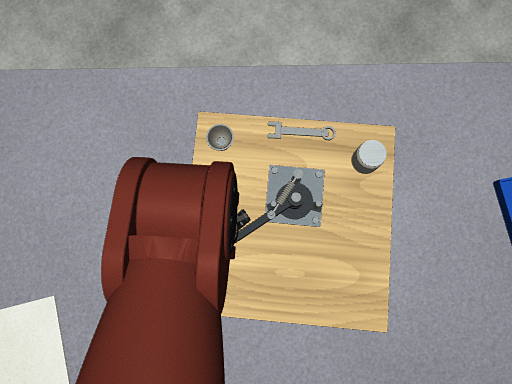

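The fingers touch the flank where expected: contact gives 123.9° and vision gave 123.4°. Next I'll sweep the leg round to dead centre and a little past it.

Run:
```python
from h import *
f0=np.load("f0.npy")
for th in [132,140,148,156,164,172,178,182]:
    p,o=pose(th); g=robot.line_to(p,.05,rotation=o,guard=12)
    s=robot.observe(); f=s["ft_force"]-f0
    print(th,g,round(theta(s["tool_pos"]),1),"tan",round(float(f@tang(th)),2),f,round(s["time"],2))
    if g: break
cv2.imwrite("pics/top2.png",robot.grab_frame("top"))
```

```text
132 False 132.0 tan -2.22 [ 2.0569  1.0365 -3.0379] 6.33
140 False 139.9 tan -2.96 [ 2.9388  1.4033 -3.2076] 6.94
148 False 147.9 tan -2.39 [-0.2073  2.9455 -2.0205] 7.56
156 False 156.0 tan -2.38 [ 0.6134  2.3299 -1.588 ] 8.18
164 False 164.0 tan -0.43 [0.767  0.2244 0.4127] 8.79
172 False 172.0 tan 1.42 [ 0.0011 -1.4344 -0.378 ] 9.41
178 False 177.9 tan 1.53 [-0.5821 -1.5129  0.2958] 9.91
182 False 181.9 tan 0.63 [ 0.1179 -0.6306 -0.2333] 10.29
```

View pics/top2.png

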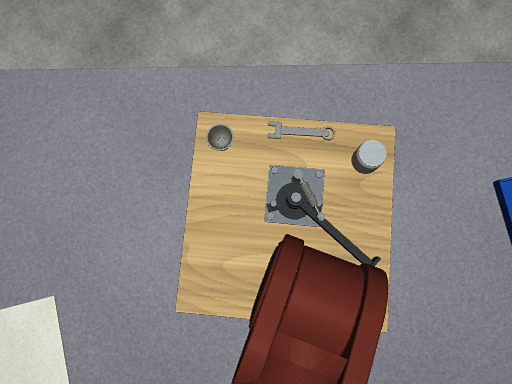

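The leg has snapped over by itself: it now runs from the pivot (296,197) to a foot near (375,262), and the fingers are well clear. Next I'll follow round, find the flank, creep to the stop, hold about 15 N and retreat.

```bash
cat > lean.py <<'E'
from h import *
a=pt("top",(312,213.5),.068);b=pt("top",(366,260),.068);d=(b-a)[:2]
ths=np.degrees(np.arctan2(d[1],d[0]))%360; print("settled leg",ths,"past DC rad",np.radians(ths-175.2))
assert 222<ths<242
R=.172
def F(n=6,dt=.03):
    v=[]
    for _ in range(n): robot.pause(dt); v.append(robot.observe()["ft_force"])
    return np.mean(v,0)
th=184
while th<ths-7:
    th=min(th+12,ths-7); p,o=pose(th,r=R); robot.line_to(p,.08,rotation=o,guard=6)
robot.pause(.2); f0=F(10); print("free",f0,robot.observe()["time"])
stop=False
while th<ths+22:
    th+=2.5; p,o=pose(th,r=R); stop=robot.line_to(p,.012,rotation=o,guard=4.5)
    s=robot.observe(); fi=-(s["ft_force"]-f0)@tang(th)
    print(round(th-ths,1),stop,"push",round(fi,2),"th",round(theta(s["tool_pos"],R),2),round(s["time"],2))
    if stop or fi>7: break
t=tang(theta(s["tool_pos"],R)); base=np.array(s["tool_pos"]); x=0.; K=20e3; log=[]; t11=None; px=pf=None
for i in range(25):
    f=-(F(5)-f0)@t; now=robot.observe()["time"]; log.append((round(now,2),round(x*1e3,2),round(f,1)))
    if f>11 and t11 is None: t11=now-.08
    if t11 and now-t11>1.4: break
    if px is not None and abs(x-px)>4e-5 and f-pf>.3*abs(x-px)*1e3: K=np.clip((f-pf)/(x-px),3e3,60e3)
    if abs(f-15)>1.2:
        px,pf=x,f; x+=np.clip((15-f)/K,-4e-4,4e-4)
        robot.line_to(base+x*t,.005)
s=robot.observe(); print(log,K,"contact th",theta(s["tool_pos"],R),ths)
robot.line_to(base-t*.04,.08)
q=np.array(robot.observe()["tool_pos"]); robot.line_to(q+[0,0,.15],.12)
q=np.array(robot.observe()["tool_pos"]); robot.line_to(q+[-.07,.12,.0],.12)
print(robot.observe()["time"])
cv2.imwrite("pics/top3.png",robot.grab_frame("top"))
E
python3 lean.py
```

```text
settled leg 228.33314449083827 past DC rad 0.927348313303014
free [ 0.1939 -0.0231  0.4067] 13.0083
-4.5 False push 0.78 th 223.82 13.78
-2.0 False push -0.48 th 226.33 14.56
0.5 False push 1.05 th 228.83 15.33
3.0 False push 2.29 th 231.31 16.11
5.5 False push 2.99 th 233.82 16.88
8.0 True push 4.12 th 235.82 17.47
[(17.63, 0.0, np.float64(4.4)), (18.23, np.float64(0.4), np.float64(4.8)), (18.65, np.float64(0.8), np.float64(4.8)), (19.07, np.float64(1.2), np.float64(5.9)), (19.48, np.float64(1.6), np.float64(8.1)), (19.9, np.float64(2.0), np.float64(10.7)), (20.32, np.float64(2.4), np.float64(12.8)), (20.73, np.float64(2.8), np.float64(14.6)), (20.9, np.float64(2.8), np.float64(15.1)), (21.07, np.float64(2.8), np.float64(14.8)), (21.23, np.float64(2.8), np.float64(15.1)), (21.4, np.float64(2.8), np.float64(15.1)), (21.57, np.float64(2.8), np.float64(14.9)), (21.73, np.float64(2.8), np.float64(15.0))] 5128.779231672597 contact th 236.22731247277844 228.33314449083827
25.1333
```

View pics/top3.png

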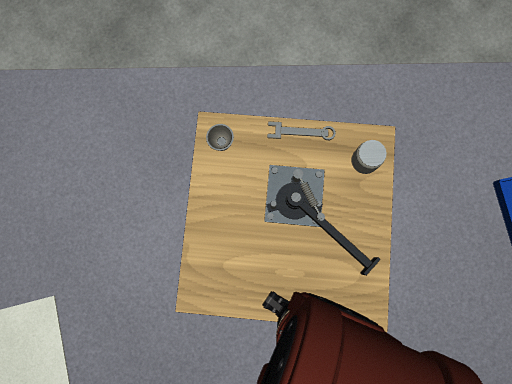

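The leg is resting swung out, with its foot at (370,266). The spanner, tin and cup haven't moved, and the arm is clear. Against the stop the force rose about 5 N/mm, compared with 0.15 N/mm for the spring, and it then stayed at 14.6–15.1 N for over a second.

```bash
python3 -c "
from plant import robot
print(robot.job_done(), robot.observe()['time'])"
```

```text
the job is handed in; nothing more can be done
the job is handed in; nothing more can be done
```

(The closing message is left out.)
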